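# Shake washed nuts over the drying tray

### The arm

A 6-joint arm with a two-finger parallel gripper is mounted at the origin on a cart in front of the work surface, level with it; the furniture and walls round the work are solid. World frame = base frame: x ahead of the robot, y to its left, z up, the work surface at z = 0. Lengths are in mm, angles in degrees, forces in N, time in s.
With the tool pointing down it reaches from about 400 to 925 mm from the base axis. Payload 3.4 kg.
Tool frame: the origin (TCP) lies where the fingers leave the gripper's body, on its centre line; the fingertips stand 73 mm ahead of it and the grasp point (between the pads) lies 54 mm ahead of it (arm.tips_ahead is the distance from the TCP to the fingertips, in mm); z points along the fingers, y is the line along which they close (so a half turn about z gives the same grasp; the last joint's range is limited). The gripper opens to 85 mm and grips with 20 to 120 N. Pads are 22 mm wide; open, the fingers measure 114 mm over their backs; the gripper's body (76 mm by 85 mm) begins 54 mm behind the grasp point. The pads swing forward as they close: fully open they stand 13 mm farther back than shut.
Start: joints at [-76.519, 17.578, 86.31, -0, 76.112, -4.211], TCP at [174.727, -547.816, 303.905] pointing down, gripper open.
Joint ranges: [-179.03, 179.03], [-60, 130.46], [8.19, 133.38], [-81.62, 261.62], [5.75, 156.47], [-153.77, 153.77]. Speed limits (degrees/s): [147.25, 147.25, 180, 180, 180, 180].

### API

Orientations are given as a 3x3 rotation matrix whose columns are the frame's x, y, z axes.
In Python, from cell import arm gives the robot as it stands.
- The arm moves only by the tool arm_command, never from a script. Its argument "rows" is a list of rows, each an object of numbers: "wx", "wy", "wz": the turn, a rotation vector about the world's x, y, z in degrees; "dx", "dy", "dz": the shift along the world's x, y, z in m; "gripper": the closure, from 0 (fully open) to 1 (shut). A call has 1 to 12 rows; each row shifts and turns the commanded pose from where the row before left it; what a row does not reach is not made up. A row lasts 1/8 s, in which the tool goes at most 62.5 mm and 10.7 degrees, less where a joint would pass 70% of its speed; a pose out of reach is approached as far as the arm can. A call is refused whole if a number of a shift passes 0.0625 or a number of a turn 10.7, either way. A call with a gripper value outside its range is refused whole. The fingers move at their own pace and stop on an object; "squeeze" is the grip in N (left out, the last holds). Time passes only in rows, so rows that do not move let the fingers close. It gives the time, the measured TCP pose, the force, the opening and the grip force at its end, in the units of the state.
- arm.get_state(): the state, without advancing time (a new reading comes with each control period).
- arm.grab_frame(name): name is "scene" or "side" or "wrist"; returns the picture (400x640x3 uint8, blue, green, red); there is no depth.
- arm.get_calibration(name): a dict with "fov_y" (degrees; the focal length in pixels is half the picture's height over the tangent of half this angle, whatever the lens; pixels are square), "cx", "cy" (the principal point, pixels), "k1" (the pictures are not rectified: a ray, as slopes to the right and down, at radius r is drawn at 1 + k1 r^2 times it, then the intrinsics apply), "cam_to_world" (4x4, takes a point from camera to world coordinates); the wrist camera has in their place "hand_eye" (4x4, takes a point from camera to tool coordinates, whose origin is the TCP and whose axes are the flange's). Camera axes: x right, y up, looking along -z (the intrinsics and any distortion apply to the point x, -y, -z); pixel columns grow to the right and rows downward; lengths in mm; the calibration is good to about 2 mm. A picture is of the moment at which its call begins: read the wrist's pose just before it. get_calibration takes no time and is no camera call.
- arm.finish_job(): hands the job in; it is judged then, once.
The state is a dict: "time_s": time; "q": joint angles; "joint_vel": joint speeds; "effort": joint torques, N m; "position": TCP position; "tcp_rot": TCP orientation; "wrist_force": force on the tool from outside, world axes, zero at the start; "moment": the same for the moment, N m; "grip_width": finger opening in mm; "finger_force": force on a finger pad.
Only numpy, scipy, OpenCV 4.12 (cv2) and the standard library are available. Lean on these libraries where they do the work, as an engineer would, in place of code of your own. Each camera call takes 0.05 s, during which the arm holds its last target. There are 200 camera calls.

### The job

Pick up the blue hand shaker by its post and, holding it low over the metal drying tray, tip and shake its six brass nuts out, spread over the tray: all six in the tray and at least one in each of its three bays. Then stand the shaker upright on the bench again and let go, without shifting the stain tin.

Things in the scene. Friction and masses are not known exactly. Their poses are not given: they have to be found in the camera images.
- shaker: Blue scoop 90x130x86 mm (x,y,z), 0.13 kg, holding 6 nuts. Origin: centre of underside. Open mouth: whole -x end, no lip; other walls 30 mm high. Two ribs along x part it into 3 lanes, centres y -43.5, 0, 43.5 mm, 2 nuts in each on the 4 mm floor. Grip: black upright square post 22x22 mm at x +10, y 0, z 34 to 86 mm, on a bridge. Nuts stay when level, slide out with the mouth tipped down 40 to 50 deg.
- tray: Bare, empty metal drying tray 140x180x37 mm (x,y,z), walls 3 mm, fixed to the bench. Origin: centre of underside. Two ribs along x at y -29 and +29 mm, tops at z 31 mm, part it into three bays 57 mm wide, side by side along y; inner floor at z 12 mm. Its -x side faces roughly to the robot.
- stain_tin: Round closed tin of wood stain, 78 mm across, 77 mm high, standing upright on the bench; origin at the centre of its underside. A bystander: leave it alone.
- nut0: Brass hex nut 0, 19 mm across flats, 10 mm thick, 17 g, origin at its centre; lies flat in the shaker at the start, in the -y lane, at the back. Slippery.
- nut1: Brass hex nut 1, 19 mm across flats, 10 mm thick, 17 g, origin at its centre; lies flat in the shaker at the start, in the middle lane, at the back. Slippery.
- nut2: Brass hex nut 2, 19 mm across flats, 10 mm thick, 17 g, origin at its centre; lies flat in the shaker at the start, in the +y lane, at the back. Slippery.
- nut3: Brass hex nut 3, 19 mm across flats, 10 mm thick, 17 g, origin at its centre; lies flat in the shaker at the start, in the -y lane, in front. Slippery.
- nut4: Brass hex nut 4, 19 mm across flats, 10 mm thick, 17 g, origin at its centre; lies flat in the shaker at the start, in the middle lane, in front. Slippery.
- nut5: Brass hex nut 5, 19 mm across flats, 10 mm thick, 17 g, origin at its centre; lies flat in the shaker at the start, in the +y lane, in front. Slippery.

How it is judged (in metres and radians):
On the way:
1. the shaker is held tipped, low over the tray (angle between shaker's own z axis and vertical above 0.35 rad and horizontal distance between shaker and tray below 0.16 m and height (world z) of shaker between 0.04 and 0.25 m), for 0.1 s.
At the end, for the whole second after the job is handed in: All six nuts rest inside the tray below its rim, at least one in each of the three bays; the shaker stands upright (within 7 degrees) and still on the bench top; the stain tin is within 40 mm of where it stood (x of nut0 in the frame of tray between -0.068 and 0.068 m and y of nut0 in the frame of tray between -0.088 and 0.088 m and z of nut0 in the frame of tray between 0 and 0.037 m and linear speed of each of nut0, nut1, nut2, nut3, nut4, nut5 below 0.03 m/s and x of nut1 in the frame of tray between -0.068 and 0.068 m and y of nut1 in the frame of tray between -0.088 and 0.088 m and z of nut1 in the frame of tray between 0 and 0.037 m and x of nut2 in the frame of tray between -0.068 and 0.068 m and y of nut2 in the frame of tray between -0.088 and 0.088 m and z of nut2 in the frame of tray between 0 and 0.037 m and x of nut3 in the frame of tray between -0.068 and 0.068 m and y of nut3 in the frame of tray between -0.088 and 0.088 m and z of nut3 in the frame of tray between 0 and 0.037 m and x of nut4 in the frame of tray between -0.068 and 0.068 m and y of nut4 in the frame of tray between -0.088 and 0.088 m and z of nut4 in the frame of tray between 0 and 0.037 m and x of nut5 in the frame of tray between -0.068 and 0.068 m and y of nut5 in the frame of tray between -0.088 and 0.088 m and z of nut5 in the frame of tray between 0 and 0.037 m and y of any of nut0, nut1, nut2, nut3, nut4, nut5 in the frame of tray above 0.029 m and (y of nut0 in the frame of tray between -0.029 and 0.029 m or y of nut1 in the frame of tray between -0.029 and 0.029 m or y of nut2 in the frame of tray between -0.029 and 0.029 m or y of nut3 in the frame of tray between -0.029 and 0.029 m or y of nut4 in the frame of tray between -0.029 and 0.029 m or y of nut5 in the frame of tray between -0.029 and 0.029 m) and y of any of nut0, nut1, nut2, nut3, nut4, nut5 in the frame of tray below -0.029 m and height (world z) of shaker between -0.01 and 0.012 m and angle between shaker's own z axis and vertical below 0.12 rad and linear speed of shaker below 0.02 m/s and distance of stain_tin from where it was at the start of the episode below 0.04 m); the robot touches nothing.
It fails at once if the stain tin is shifted by more than 40 mm (distance of stain_tin from where it was at the start of the episode above 0.04 m).
It also fails if it takes over 61 s, if anything falls off the work surface, if the arm or the gripper's body presses on something with over 40 N, if the wrist force passes 120 N, or if a joint passes its speed limit or range.

## Working session

There is one attempt and no reset: what is moved stays moved. The work goes in short steps, Python scripts to look and compute and a tool call to move; the robot and the scene stay as the last step left them, time stands still between calls to the robot, and variables do not carry over. Pictures are saved under pics/ and viewed, at most 10 in all, crops included, and the job is handed in when it is done.

Besides the shell and the picture viewer there is one more tool, called after "Request:" by a JSON object that holds its "method" and its "body", one argument or row to a line. arm_command: Moves the arm, as the interface text tells. Its arguments: {"type":"object","properties":{"rows":{"type":"array","items":{"type":"object","properties":{"wx":{"type":"number"},"wy":{"type":"number"},"wz":{"type":"number"},"dx":{"type":"number"},"dy":{"type":"number"},"dz":{"type":"number"},"gripper":{"type":"number"}}}},"squeeze":{"type":"number"}},"required":["rows"]}

```bash
mkdir -p pics; python3 - <<'E'
from cell import arm
import cv2,numpy as np
a=arm.grab_frame("scene");b=arm.grab_frame("side")
cv2.imwrite("pics/scene.png",a);cv2.imwrite("pics/side.png",b)
for n in("scene","side","wrist"):print(n,arm.get_calibration(n))
s=arm.get_state();print(s["time_s"],s["tcp_rot"])
E
```

```text
scene {'fov_y': 52.20703428014808, 'cx': 323.9084835012145, 'cy': 201.59575700596034, 'k1': -0.1004457406950775, 'cam_to_world': array([[ 7.35547208e-01,  4.08975821e-01, -5.40100993e-01,
         3.38346419e+01],
       [-6.77259480e-01,  4.63929588e-01, -5.71041972e-01,
        -7.46364746e+02],
       [ 1.70264719e-02,  7.85816846e-01,  6.18224865e-01,
         5.78492572e+02],
       [ 0.00000000e+00,  0.00000000e+00,  0.00000000e+00,
         1.00000000e+00]])}
side {'fov_y': 46.45919593581651, 'cx': 317.01037653072393, 'cy': 192.99983293869343, 'k1': -0.03522700191952088, 'cam_to_world': array([[-9.81418252e-01,  1.29795191e-01, -1.41320288e-01,
         3.84201294e+02],
       [-1.90744365e-01, -5.79899392e-01,  7.92043738e-01,
         4.17917235e+02],
       [ 2.08519196e-02,  8.04282229e-01,  5.93881548e-01,
         5.51357819e+02],
       [ 0.00000000e+00,  0.00000000e+00,  0.00000000e+00,
         1.00000000e+00]])}
wrist {'fov_y': 70.32447101959248, 'cx': 327.3787204918485, 'cy': 196.8637625711119, 'k1': 0.0055910725969026956, 'hand_eye': array([[ 3.05472599e-05,  9.64352794e-01,  2.64619892e-01,
         6.61812625e+01],
       [ 9.99999827e-01, -1.85070140e-04,  5.59011836e-04,
        -8.51374249e-01],
       [ 5.88057866e-04,  2.64619829e-01, -9.64352633e-01,
        -6.97854036e+01],
       [ 0.00000000e+00,  0.00000000e+00,  0.00000000e+00,
         1.00000000e+00]])}
0.1 [[ 9.52703967e-01  3.03899617e-01 -4.16294050e-04]
 [ 3.03899863e-01 -9.52702252e-01  1.81471857e-03]
 [ 1.54888001e-04 -1.85540129e-03 -9.99998267e-01]]
```

View pics/scene.png

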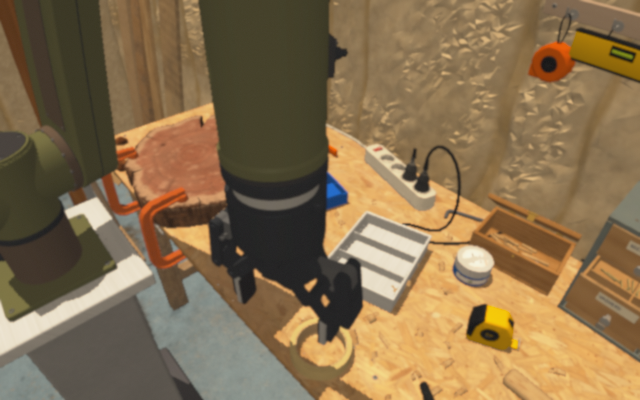

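View pics/side.png

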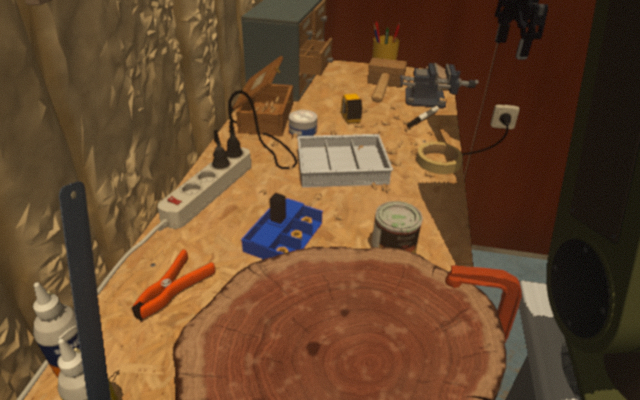

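Side view: shaker at (283,228) with its post top at about (278,197), tray centred near (343,157), tin at (398,222). The scene view is partly hidden by the arm. Next I'll cast rays.

```bash
cat >h.py <<'E'
from cell import arm
import cv2,numpy as np
def ray(name,uv,st=None):
    c=arm.get_calibration(name);f=200/np.tan(np.radians(c["fov_y"]/2))
    uv=np.atleast_2d(np.array(uv,float));d=np.c_[(uv[:,0]-c["cx"])/f,(uv[:,1]-c["cy"])/f]
    u=d.copy()
    for _ in range(10):u=d/(1+c["k1"]*(u**2).sum(1,keepdims=True))
    if name=="wrist":
        T=np.eye(4);T[:3,:3]=st["tcp_rot"];T[:3,3]=st["position"];T=T@c["hand_eye"]
    else:T=c["cam_to_world"]
    return T[:3,3],np.c_[u[:,0],-u[:,1],-np.ones(len(u))]@T[:3,:3].T
def onz(name,uv,z,st=None):
    o,d=ray(name,uv,st);return o+d*((z-o[2])/d[:,2])[:,None]
E
python3 - <<'E'
from h import *
np.set_printoptions(precision=1,suppress=True)
print("tray",onz("side",[(298,137),(385,136),(390,172),(302,177)],37))
print("post top",onz("side",[(278,196)],86))
b=cv2.imread("pics/side.png");h=cv2.cvtColor(b,cv2.COLOR_BGR2HSV)
m=cv2.inRange(h,(108,130,60),(125,255,255));m[:180]=0;m[280:]=0;m[:,:235]=0;m[:,330:]=0
cv2.imwrite("pics/m.png",m)
print("tin top",onz("side",[(398,215)],77))
c=b[120:270,220:440];cv2.imwrite("pics/sidec.png",cv2.resize(c,None,fx=3.6,fy=3.6,interpolation=cv2.INTER_CUBIC))
E
```

```text
tray [[ 587.7 -464.1   37. ]
 [ 398.7 -512.9   37. ]
 [ 378.  -369.    37. ]
 [ 545.1 -313.2   37. ]]
post top [[ 556.7 -180.3   86. ]]
tin top [[ 357.3 -184.5   77. ]]
```

View pics/sidec.png

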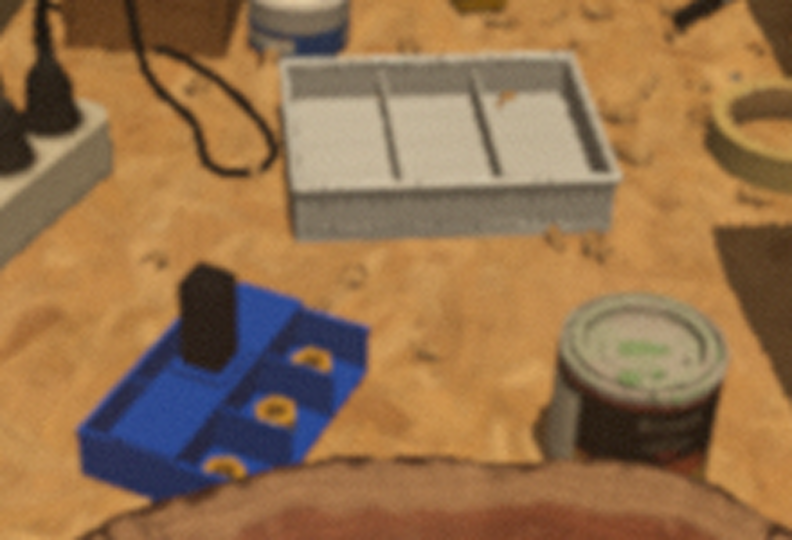

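Crop (3.6×, offset 220,120): tray rim corners at (283,60), (572,55), (617,180), (292,187). The shaker's back wall runs from (80,432) to (240,285), its right wall runs to (368,328), and its mouth faces lower right. The post top is near (210,272) and the tin top near (643,348).

```bash
python3 - <<'E'
from h import *
np.set_printoptions(precision=1,suppress=True)
k=lambda L:np.array(L)/3.6+[220,120]
T=onz("side",k([(283,60),(572,55),(617,180),(292,187)]),37);print(T,T.mean(0))
print([np.linalg.norm(T[i]-T[i-1]) for i in range(4)])
d=T[2]-T[3];print("tray y dir",np.degrees(np.arctan2(d[1],d[0])),[np.degrees(np.arctan2(*(p[1::-1]))) for p in (T[1]-T[0],T[0]-T[3],T[1]-T[2])])
S=onz("side",k([(80,432),(240,285),(368,328)]),30);print("shaker",S)
for a,b in((0,1),(1,2)):
  e=S[b]-S[a];print(np.linalg.norm(e),np.degrees(np.arctan2(e[1],e[0])))
print("post",onz("side",k([(208,272)]),86),onz("side",k([(205,362)]),34))
print("tin",onz("side",k([(643,348)]),77))
E
```

```text
[[ 586.7 -465.8   37. ]
 [ 412.4 -513.    37. ]
 [ 375.7 -376.9   37. ]
 [ 550.7 -330.    37. ]] [ 481.4 -421.4   37. ]
[np.float64(140.5268583884076), np.float64(180.53833319038424), np.float64(140.95661515097956), np.float64(181.12892648510012)]
tray y dir -164.98798524178105 [np.float64(-164.85142824484373), np.float64(-75.1600576764388), np.float64(-74.91926109777793)]
shaker [[ 603.9 -122.2   30. ]
 [ 559.3 -246.3   30. ]
 [ 488.7 -225.9   30. ]]
131.93380860464023 -109.75455710651036
73.50438224270458 163.82175351916177
post [[ 557.3 -181.4   86. ]] [[ 559.6 -178.3   34. ]]
tin [[ 356.1 -180.4   77. ]]
```

Request:
{"method": "arm_command", "body": {
  "rows": [
    {"dx":0.032,"dy":0.0307,"dz":-0.006,"wz":4.4,"gripper":0},
    {"dx":0.032,"dy":0.0307,"dz":-0.006,"wz":4.4},
    {"dx":0.032,"dy":0.0307,"dz":-0.006,"wz":4.4},
    {"dx":0.032,"dy":0.0307,"dz":-0.006,"wz":4.4},
    {"dx":0.032,"dy":0.0307,"dz":-0.006,"wz":4.4},
    {"dx":0.032,"dy":0.0307,"dz":-0.006,"wz":4.4},
    {"dx":0.032,"dy":0.0307,"dz":-0.006,"wz":4.4},
    {"dx":0.032,"dy":0.0307,"dz":-0.006,"wz":4.4},
    {"dx":0.032,"dy":0.0307,"dz":-0.006,"wz":4.4},
    {"dx":0.032,"dy":0.0307,"dz":-0.006,"wz":4.4},
    {"dx":0.032,"dy":0.0307,"dz":-0.006,"wz":4.4},
    {"dx":0.03,"dy":0.0303,"dz":-0.008,"wz":4.4}
  ]
}}

```text
$.rows[0]: bad value
```

```bash
python3 - <<'E'
from h import *
np.set_printoptions(precision=2,suppress=True)
s=arm.get_state();w=arm.grab_frame("wrist");cv2.imwrite("pics/w.png",w)
g=arm.grab_frame("scene");cv2.imwrite("pics/scene2.png",g)
import json
json.dump({k:np.array(s[k]).tolist() for k in("position","tcp_rot")},open("s.json","w"))
print(s["time_s"],s["position"],s["tcp_rot"],s["q"])
E
```

```text
0.1 [ 174.61 -547.32  303.07] [[ 0.95  0.3  -0.  ]
 [ 0.3  -0.95  0.  ]
 [ 0.   -0.   -1.  ]] [-76.52  17.62  86.38   0.    76.11  -4.21]
```

View pics/w.png

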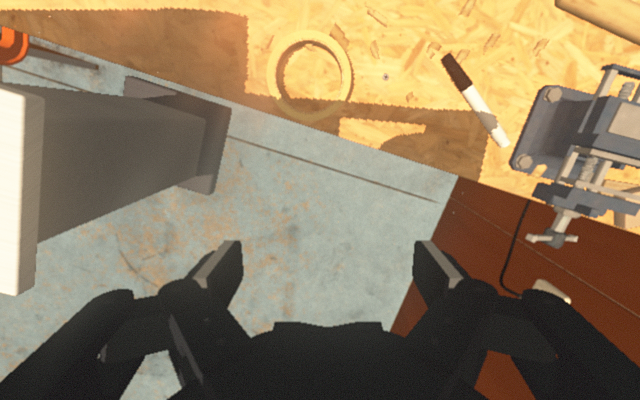

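View pics/scene2.png

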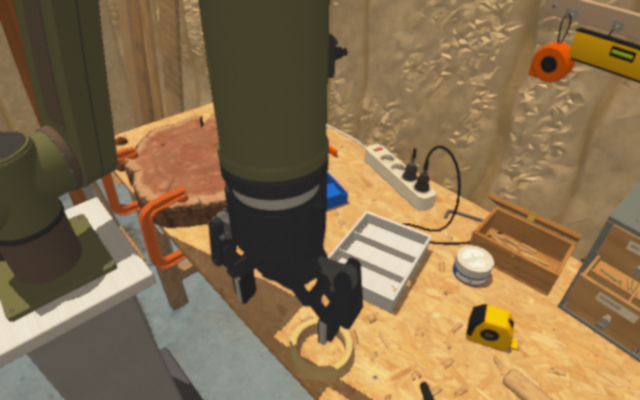

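The call was refused, so the arm hasn't moved. The wrist view shows the floor and vice, and the scene is unchanged. I'll retry with every field filled in.

Request:
{"method": "arm_command", "body": {
  "rows": [
    {"dx":0.032,"dy":0.0307,"dz":-0.006,"wx":0,"wy":0,"wz":4.4,"gripper":0},
    {"dx":0.032,"dy":0.0307,"dz":-0.006,"wx":0,"wy":0,"wz":4.4,"gripper":0},
    {"dx":0.032,"dy":0.0307,"dz":-0.006,"wx":0,"wy":0,"wz":4.4,"gripper":0},
    {"dx":0.032,"dy":0.0307,"dz":-0.006,"wx":0,"wy":0,"wz":4.4,"gripper":0},
    {"dx":0.032,"dy":0.0307,"dz":-0.006,"wx":0,"wy":0,"wz":4.4,"gripper":0},
    {"dx":0.032,"dy":0.0307,"dz":-0.006,"wx":0,"wy":0,"wz":4.4,"gripper":0},
    {"dx":0.032,"dy":0.0307,"dz":-0.006,"wx":0,"wy":0,"wz":4.4,"gripper":0},
    {"dx":0.032,"dy":0.0307,"dz":-0.006,"wx":0,"wy":0,"wz":4.4,"gripper":0},
    {"dx":0.032,"dy":0.0307,"dz":-0.006,"wx":0,"wy":0,"wz":4.4,"gripper":0},
    {"dx":0.032,"dy":0.0307,"dz":-0.006,"wx":0,"wy":0,"wz":4.4,"gripper":0},
    {"dx":0.032,"dy":0.0307,"dz":-0.006,"wx":0,"wy":0,"wz":4.4,"gripper":0},
    {"dx":0.03,"dy":0.0303,"dz":-0.008,"wx":0,"wy":0,"wz":4.4,"gripper":0}
  ],
  "squeeze": 80
}}

```text
time_s: 1.7
position: [557.9, -178.7, 229.7]
tcp_rot: [[0.331, 0.944, 0.0], [0.944, -0.331, -0.0], [-0.0, 0.0, -1.0]]
wrist_force: [0.2, -1.0, 0.3]
grip_width: 85.7
finger_force: 0.0
```

```bash
python3 - <<'E'
from h import *
np.set_printoptions(precision=2,suppress=True)
s=arm.get_state();w=arm.grab_frame("wrist");cv2.imwrite("pics/w2.png",w)
g=arm.grab_frame("scene");cv2.imwrite("pics/scene3.png",g)
import json
json.dump({k:np.array(s[k]).tolist() for k in("position","tcp_rot","q")},open("s.json","w"))
print(s["time_s"],s["position"],s["q"])
E
```

```text
1.7 [ 557.87 -178.7   229.69] [-21.89  22.09  90.86  -0.    67.04  -2.54]
```

View pics/w2.png

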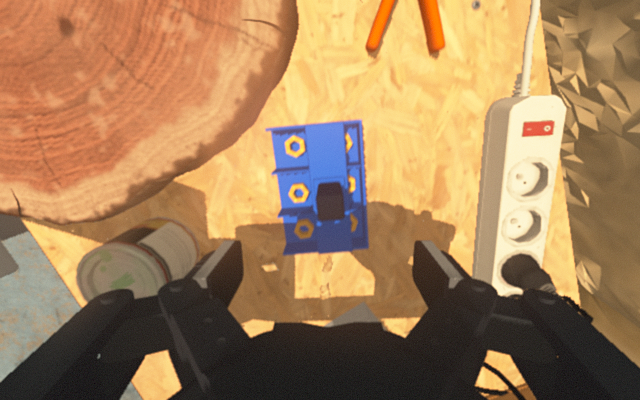

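Wrist view: shaker at (320,190), post at (316–344, 182–222), back wall edge from (361,121) to (368,248), tin at bottom left. I'll measure the post's position and the shaker's yaw.

```bash
python3 - <<'E'
from h import *
import json
np.set_printoptions(precision=1,suppress=True)
s=json.load(open("s.json"))
w=cv2.imread("pics/w2.png")
m=(w.max(2)<50).astype(np.uint8);r=np.zeros_like(m);r[165:232,300:360]=m[165:232,300:360]
n,l,st,c=cv2.connectedComponentsWithStats(r);i=1+st[1:,4].argmax();print(st[i],c[i])
x,y,ww,hh,_=st[i]
box=cv2.boxPoints(cv2.minAreaRect(np.argwhere(l==i)[:,::-1].astype(np.float32)));print(box)
print("bottom edge z86",onz("wrist",[(x+3,y+hh),(x+ww,y+hh)],86,s))
S=onz("wrist",[(361,121),(368,248)],30,s);e=S[0]-S[1];print(S,np.linalg.norm(e),np.degrees(np.arctan2(e[1],e[0])))
cv2.imwrite("pics/wc.png",cv2.resize(w[110:265,250:390],None,fx=3.8,fy=3.8,interpolation=cv2.INTER_CUBIC))
E
```

```text
Traceback (most recent call last):
ValueError: attempt to get argmax of an empty sequence
```

```bash
python3 - <<'E'
from h import *
import json
np.set_printoptions(precision=1,suppress=True)
s=json.load(open("s.json"))
w=cv2.imread("pics/w2.png")
print(w[200,330],w[185,330],w[215,330])
S=onz("wrist",[(361,121),(368,248)],30,s);e=S[0]-S[1];print(S,np.linalg.norm(e),np.degrees(np.arctan2(e[1],e[0])))
cv2.imwrite("pics/wc.png",cv2.resize(w[110:265,250:390],None,fx=3.8,fy=3.8,interpolation=cv2.INTER_CUBIC))
E
```

```text
[62 62 79] [54 46 66] [56 58 76]
[[ 607.6 -126.8   30. ]
 [ 576.1 -250.2   30. ]] 127.39679044132822 75.69730974836165
```

View pics/wc.png

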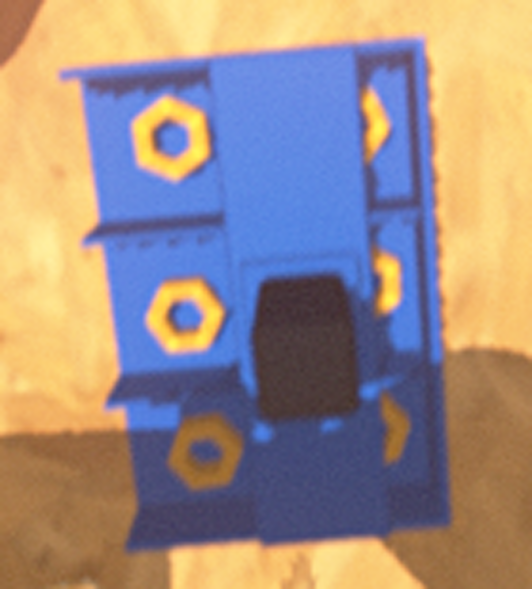

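Crop: post top face at (252,325)–(358,415), centre (305,369). Shaker rim corners are at (62,75), (425,40), (452,525), (128,548).

```bash
python3 - <<'E'
from h import *
import json
np.set_printoptions(precision=1,suppress=True)
s=json.load(open("s.json"))
k=lambda L:np.array(L)/3.8+[250,110]
S=onz("wrist",k([(62,75),(425,40),(452,525),(128,548)]),30,s);print(S,S.mean(0))
for a,b in((0,1),(3,2),(2,1),(3,0)):
  e=S[b]-S[a];print(np.linalg.norm(e),np.degrees(np.arctan2(e[1],e[0])))
P=onz("wrist",k([(252,325),(352,322),(358,412),(260,418)]),86,s);print(P,P.mean(0))
for a,b in((0,1),(3,2),(2,1),(3,0)):
  e=P[b]-P[a];print(np.linalg.norm(e),np.degrees(np.arctan2(e[1],e[0])))
g=cv2.imread("pics/scene3.png")
E
```

```text
[[ 522.7 -105.2   30. ]
 [ 608.4 -126.6   30. ]
 [ 577.  -250.7   30. ]
 [ 491.2 -227.9   30. ]] [ 549.8 -177.6   30. ]
88.37456107111215 -14.008260236968953
88.77076657834846 -14.875786238241412
128.01044338390767 75.77566094780855
126.66846928660816 75.59875667920579
[[ 552.  -166.3   86. ]
 [ 571.5 -172.5   86. ]
 [ 566.5 -191.4   86. ]
 [ 546.7 -185.9   86. ]] [ 559.2 -179.    86. ]
20.486449461589093 -17.550723961033075
20.581207358992653 -15.60983260052899
19.56075104971541 75.14436798205115
20.253463673972337 74.81724266550788
```

Request:
{"method": "arm_command", "body": {
  "rows": [
    {"dx":0.0015,"dy":-0.001,"dz":-0.023,"wx":0,"wy":0,"wz":4.3,"gripper":0},
    {"dx":0,"dy":0,"dz":-0.023,"wx":0,"wy":0,"wz":0,"gripper":0},
    {"dx":0,"dy":0,"dz":-0.023,"wx":0,"wy":0,"wz":0,"gripper":0},
    {"dx":0,"dy":0,"dz":-0.023,"wx":0,"wy":0,"wz":0,"gripper":0},
    {"dx":0,"dy":0,"dz":-0.022,"wx":0,"wy":0,"wz":0,"gripper":0},
    {"dx":0,"dy":0,"dz":0,"wx":0,"wy":0,"wz":0,"gripper":0.4},
    {"dx":0,"dy":0,"dz":0,"wx":0,"wy":0,"wz":0,"gripper":0.7},
    {"dx":0,"dy":0,"dz":0,"wx":0,"wy":0,"wz":0,"gripper":1},
    {"dx":0,"dy":0,"dz":0,"wx":0,"wy":0,"wz":0,"gripper":1},
    {"dx":0,"dy":0,"dz":0,"wx":0,"wy":0,"wz":0,"gripper":1},
    {"dx":0,"dy":0,"dz":0,"wx":0,"wy":0,"wz":0,"gripper":1}
  ],
  "squeeze": 80
}}

```text
time_s: 3.18
position: [559.1, -181.2, 117.2]
tcp_rot: [[0.262, 0.965, 0.002], [0.965, -0.262, -0.001], [-0.0, 0.003, -1.0]]
wrist_force: [-0.1, -0.4, 5.9]
grip_width: 21.0
finger_force: 79.3
```

Request:
{"method": "arm_command", "body": {
  "rows": [
    {"dx":0,"dy":0,"dz":0.006,"wx":0,"wy":0,"wz":0,"gripper":1},
    {"dx":0,"dy":0,"dz":0.015,"wx":0,"wy":0,"wz":0,"gripper":1},
    {"dx":0,"dy":0,"dz":0.02,"wx":0,"wy":0,"wz":0,"gripper":1},
    {"dx":0,"dy":0,"dz":0.02,"wx":0,"wy":0,"wz":0,"gripper":1},
    {"dx":0,"dy":0,"dz":0.02,"wx":0,"wy":0,"wz":0,"gripper":1},
    {"dx":0,"dy":0,"dz":0.014,"wx":0,"wy":0,"wz":0,"gripper":1},
    {"dx":0,"dy":0,"dz":0.005,"wx":0,"wy":0,"wz":0,"gripper":1},
    {"dx":0,"dy":-0.004,"dz":0,"wx":0,"wy":0,"wz":-1,"gripper":1},
    {"dx":-0.002,"dy":-0.01,"dz":0,"wx":0,"wy":0,"wz":-2,"gripper":1},
    {"dx":-0.003,"dy":-0.016,"dz":0,"wx":0,"wy":0,"wz":-3,"gripper":1},
    {"dx":-0.004,"dy":-0.02,"dz":0,"wx":0,"wy":0,"wz":-4,"gripper":1},
    {"dx":-0.004,"dy":-0.02,"dz":0,"wx":0,"wy":0,"wz":-4,"gripper":1}
  ]
}}

```text
time_s: 4.68
position: [544.8, -252.7, 215.7]
tcp_rot: [[0.493, 0.87, -0.0], [0.87, -0.493, -0.0], [-0.0, -0.0, -1.0]]
wrist_force: [0.2, 1.0, -2.4]
grip_width: 20.8
finger_force: 78.5
```

Request:
{"method": "arm_command", "body": {
  "rows": [
    {"dx":-0.004,"dy":-0.02,"dz":0,"wx":0,"wy":0,"wz":-4,"gripper":1},
    {"dx":-0.004,"dy":-0.022,"dz":0,"wx":0,"wy":0,"wz":-4,"gripper":1},
    {"dx":-0.004,"dy":-0.024,"dz":0,"wx":0,"wy":0,"wz":-4.5,"gripper":1},
    {"dx":-0.004,"dy":-0.026,"dz":0,"wx":0,"wy":0,"wz":-4.5,"gripper":1},
    {"dx":-0.004,"dy":-0.028,"dz":0,"wx":0,"wy":0,"wz":-4.5,"gripper":1},
    {"dx":-0.004,"dy":-0.028,"dz":0,"wx":0,"wy":0,"wz":-4.5,"gripper":1},
    {"dx":-0.004,"dy":-0.026,"dz":0,"wx":0,"wy":0,"wz":-4.5,"gripper":1},
    {"dx":-0.004,"dy":-0.024,"dz":0,"wx":0,"wy":0,"wz":-4.5,"gripper":1},
    {"dx":-0.004,"dy":-0.02,"dz":0,"wx":0,"wy":0,"wz":-4,"gripper":1},
    {"dx":-0.004,"dy":-0.016,"dz":0,"wx":0,"wy":0,"wz":-4,"gripper":1},
    {"dx":-0.002,"dy":-0.01,"dz":0,"wx":0,"wy":0,"wz":-2,"gripper":1},
    {"dx":-0.002,"dy":-0.004,"dz":0,"wx":0,"wy":0,"wz":-1,"gripper":1}
  ]
}}

```text
time_s: 6.18
position: [500.7, -499.8, 215.7]
tcp_rot: [[0.967, 0.253, -0.0], [0.253, -0.967, 0.0], [-0.0, -0.0, -1.0]]
wrist_force: [-0.1, -0.7, -2.3]
grip_width: 21.0
finger_force: 78.5
```

```bash
python3 - <<'E'
from h import *
np.set_printoptions(precision=3,suppress=True)
s=arm.get_state();g=arm.grab_frame("side");a=arm.grab_frame("scene")
cv2.imwrite("pics/t.png",np.hstack([g[60:360,150:550],a[60:360,200:600]]))
print(s["time_s"],s["position"],s["tcp_rot"],s["q"],s["grip_width"])
E
```

```text
6.175 [ 500.733 -499.798  215.652] [[ 0.967  0.253 -0.   ]
 [ 0.253 -0.967  0.   ]
 [-0.    -0.    -1.   ]] [-48.369  31.79   75.403   0.006  72.819  26.961] 20.973725955963577
```

View pics/t.png

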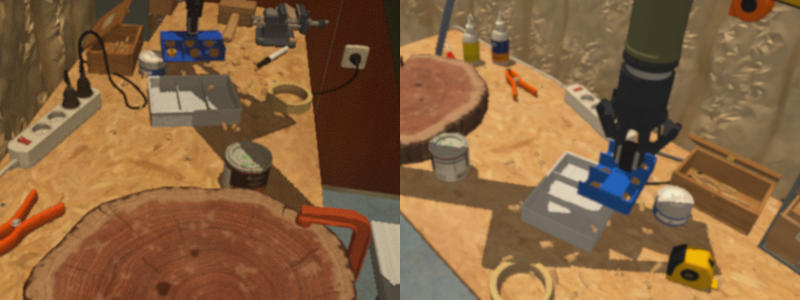

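Both views show the shaker level over the tray's far side with all six nuts in it. A white jar stands close by, at side (302,116) and scene (474,256), so I'll check its position before lowering.

```bash
python3 - <<'E'
from h import *
np.set_printoptions(precision=1,suppress=True)
def tri(u,v):
    a,d=ray("side",[u]);b,e=ray("scene",[v]);d=d[0]/np.linalg.norm(d);e=e[0]/np.linalg.norm(e)
    t=np.linalg.lstsq(np.c_[d,-e],b-a,rcond=None)[0];p=a+d*t[0];q=b+e*t[1];return (p+q)/2,np.linalg.norm(p-q)
print(tri((302,115),(474,254)))
print(onz("side",[(304,137),(289,125),(318,125)],0))
E
```

```text
(array([ 599.5, -554.5,   46.1]), np.float64(2.656353044073748))
[[ 588.4 -530.8    0. ]
 [ 637.4 -580.8    0. ]
 [ 567.3 -597.3    0. ]]
```

Request:
{"method": "arm_command", "body": {
  "rows": [
    {"dx":-0.0014,"dy":0.0052,"dz":-0.003,"wx":-2.415,"wy":-0.647,"wz":0,"gripper":1},
    {"dx":-0.0014,"dy":0.0052,"dz":-0.004,"wx":-2.415,"wy":-0.647,"wz":0,"gripper":1},
    {"dx":-0.0014,"dy":0.0052,"dz":-0.004,"wx":-2.415,"wy":-0.647,"wz":0,"gripper":1},
    {"dx":-0.0014,"dy":0.0052,"dz":-0.004,"wx":-2.415,"wy":-0.647,"wz":0,"gripper":1},
    {"dx":-0.0014,"dy":0.0053,"dz":-0.005,"wx":-2.415,"wy":-0.647,"wz":0,"gripper":1},
    {"dx":-0.0014,"dy":0.0053,"dz":-0.005,"wx":-2.415,"wy":-0.647,"wz":0,"gripper":1},
    {"dx":-0.0014,"dy":0.0053,"dz":-0.005,"wx":-2.415,"wy":-0.647,"wz":0,"gripper":1},
    {"dx":-0.0014,"dy":0.0053,"dz":-0.004,"wx":-2.415,"wy":-0.647,"wz":0,"gripper":1}
  ]
}}

```text
time_s: 7.28
position: [490.0, -455.5, 181.8]
tcp_rot: [[0.967, 0.24, 0.089], [0.256, -0.908, -0.331], [0.001, 0.342, -0.94]]
wrist_force: [-0.1, -0.1, -2.0]
grip_width: 21.2
finger_force: 78.6
```

Request:
{"method": "arm_command", "body": {
  "rows": [
    {"dx":-0.0014,"dy":0.0054,"dz":0,"wx":-2.415,"wy":-0.647,"wz":0,"gripper":1},
    {"dx":-0.0014,"dy":0.0054,"dz":0,"wx":-2.415,"wy":-0.647,"wz":0,"gripper":1},
    {"dx":-0.0014,"dy":0.0054,"dz":0,"wx":-2.415,"wy":-0.647,"wz":0,"gripper":1},
    {"dx":-0.0014,"dy":0.0054,"dz":0,"wx":-2.415,"wy":-0.647,"wz":0,"gripper":1},
    {"dx":-0.0014,"dy":0.0053,"dz":-0.001,"wx":-2.415,"wy":-0.647,"wz":0,"gripper":1},
    {"dx":-0.0014,"dy":0.0053,"dz":-0.001,"wx":-2.415,"wy":-0.647,"wz":0,"gripper":1},
    {"dx":-0.0014,"dy":0.0053,"dz":-0.001,"wx":-2.415,"wy":-0.647,"wz":0,"gripper":1},
    {"dx":-0.0014,"dy":0.0053,"dz":-0.001,"wx":-2.415,"wy":-0.647,"wz":0,"gripper":1},
    {"dx":-0.0014,"dy":0.0052,"dz":-0.002,"wx":-2.415,"wy":-0.647,"wz":0,"gripper":1},
    {"dx":-0.0014,"dy":0.0052,"dz":-0.002,"wx":-2.415,"wy":-0.647,"wz":0,"gripper":1},
    {"dx":-0.0014,"dy":0.0052,"dz":-0.002,"wx":-2.415,"wy":-0.647,"wz":0,"gripper":1},
    {"dx":0,"dy":0,"dz":0,"wx":0,"wy":0,"wz":0,"gripper":1}
  ]
}}

```text
time_s: 8.78
position: [482.9, -397.2, 184.2]
tcp_rot: [[0.968, 0.176, 0.178], [0.25, -0.667, -0.702], [-0.004, 0.724, -0.69]]
wrist_force: [0.3, 0.4, -1.2]
grip_width: 21.5
finger_force: 79.3
```

```bash
python3 - <<'E'
from h import *
np.set_printoptions(precision=3,suppress=True)
s=arm.get_state();g=arm.grab_frame("side");a=arm.grab_frame("scene")
f=lambda c:cv2.resize(c,(400,300),interpolation=cv2.INTER_CUBIC)
cv2.imwrite("pics/t2.png",np.hstack([f(g[85:205,265:425]),f(a[180:330,300:500])]))
print(s["time_s"],s["position"],s["q"],s["grip_width"])
E
```

```text
8.775 [ 482.874 -397.164  184.2  ] [-28.76   25.331 113.752 -81.54   32.351 116.159] 21.48155124254707
```

View pics/t2.png

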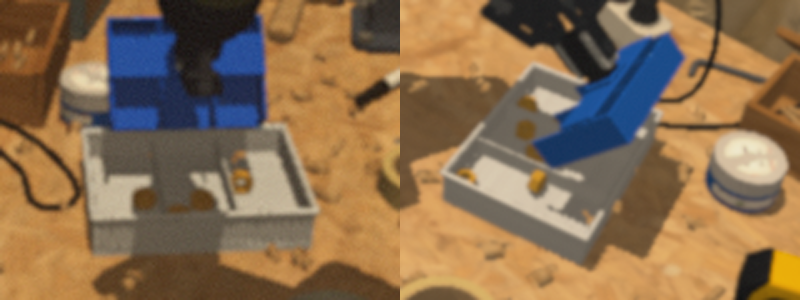

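Left half is the side view, right half the scene view. I count about five nuts in the tray, spread over the bays, and the wrist load has dropped to about the empty shaker's weight. I'll level out and back off for a clear view.

Request:
{"method": "arm_command", "body": {
  "rows": [
    {"dx":0.0028,"dy":-0.0105,"dz":0.004,"wx":4.83,"wy":1.294,"wz":0,"gripper":1},
    {"dx":0.0028,"dy":-0.0105,"dz":0.004,"wx":4.83,"wy":1.294,"wz":0,"gripper":1},
    {"dx":0.0028,"dy":-0.0105,"dz":0.004,"wx":4.83,"wy":1.294,"wz":0,"gripper":1},
    {"dx":0.0028,"dy":-0.0105,"dz":0.004,"wx":4.83,"wy":1.294,"wz":0,"gripper":1},
    {"dx":0.0028,"dy":-0.0105,"dz":0.004,"wx":4.83,"wy":1.294,"wz":0,"gripper":1},
    {"dx":0.0028,"dy":-0.0105,"dz":0.004,"wx":4.83,"wy":1.294,"wz":0,"gripper":1},
    {"dx":0.0028,"dy":-0.0105,"dz":0.004,"wx":4.83,"wy":1.294,"wz":0,"gripper":1},
    {"dx":0.0028,"dy":-0.0105,"dz":0.006,"wx":4.83,"wy":1.294,"wz":0,"gripper":1},
    {"dx":0.0028,"dy":-0.0105,"dz":0.006,"wx":4.83,"wy":1.294,"wz":0,"gripper":1},
    {"dx":0,"dy":0,"dz":0.01,"wx":1.5,"wy":0.2,"wz":0,"gripper":1},
    {"dx":0,"dy":0,"dz":0.0,"wx":0,"wy":0,"wz":0,"gripper":1}
  ]
}}

```text
time_s: 10.25
position: [505.2, -492.5, 232.8]
tcp_rot: [[0.967, 0.254, -0.008], [0.253, -0.967, -0.019], [-0.012, 0.016, -1.0]]
wrist_force: [0.4, 0.0, -1.2]
grip_width: 21.0
finger_force: 79.4
```

```bash
python3 - <<'E'
from h import *
np.set_printoptions(precision=3,suppress=True)
s=arm.get_state();g=arm.grab_frame("side");a=arm.grab_frame("scene")
f=lambda c:cv2.resize(c,(400,300),interpolation=cv2.INTER_CUBIC)
cv2.imwrite("pics/t3.png",np.hstack([f(g[80:200,275:435]),f(a[180:330,300:500])]))
print(s["time_s"],s["position"],s["q"],s["grip_width"],s["tcp_rot"],s["wrist_force"])
E
```

```text
10.25 [ 505.246 -492.458  232.848] [-47.25   30.688  74.845  -1.091  73.991  28.362] 20.977071032136838 [[ 0.967  0.254 -0.008]
 [ 0.253 -0.967 -0.019]
 [-0.012  0.016 -1.   ]] [ 0.448  0.049 -1.228]
```

View pics/t3.png

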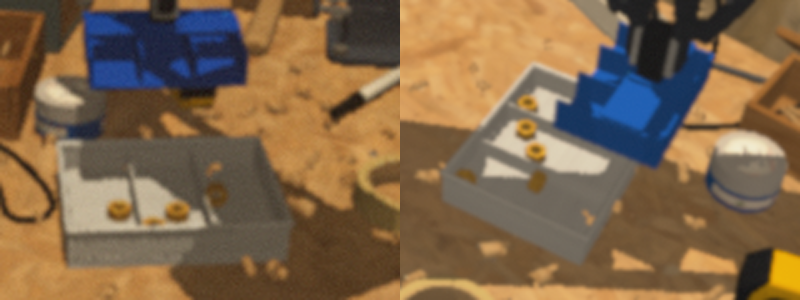

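The wrist load (−2.3 to −1.2 N) says the shaker is empty. Five nuts are visible across all three bays, and the sixth may be hidden. I'll set the shaker back on its old spot before checking the nuts.

Request:
{"method": "arm_command", "body": {
  "rows": [
    {"dx":0.002,"dy":0.01,"dz":0,"wx":1.09,"wy":-0.46,"wz":2,"gripper":1},
    {"dx":0.005,"dy":0.028,"dz":0,"wx":0,"wy":0,"wz":5,"gripper":1},
    {"dx":0.005,"dy":0.03,"dz":0,"wx":0,"wy":0,"wz":6,"gripper":1},
    {"dx":0.005,"dy":0.03,"dz":0,"wx":0,"wy":0,"wz":6,"gripper":1},
    {"dx":0.005,"dy":0.03,"dz":0,"wx":0,"wy":0,"wz":6,"gripper":1},
    {"dx":0.005,"dy":0.03,"dz":0,"wx":0,"wy":0,"wz":6,"gripper":1},
    {"dx":0.005,"dy":0.03,"dz":0,"wx":0,"wy":0,"wz":6,"gripper":1},
    {"dx":0.005,"dy":0.03,"dz":0,"wx":0,"wy":0,"wz":6,"gripper":1},
    {"dx":0.005,"dy":0.03,"dz":0,"wx":0,"wy":0,"wz":6,"gripper":1},
    {"dx":0.005,"dy":0.03,"dz":0,"wx":0,"wy":0,"wz":6,"gripper":1},
    {"dx":0.005,"dy":0.025,"dz":0,"wx":0,"wy":0,"wz":4,"gripper":1},
    {"dx":0.002,"dy":0.01,"dz":0,"wx":0,"wy":0,"wz":0.5,"gripper":1}
  ]
}}

```text
time_s: 11.85
position: [558.9, -175.7, 232.2]
tcp_rot: [[0.268, 0.963, -0.003], [0.963, -0.268, 0.002], [0.001, -0.003, -1.0]]
wrist_force: [-1.1, 0.1, -1.0]
grip_width: 21.4
finger_force: 79.3
```

Request:
{"method": "arm_command", "body": {
  "rows": [
    {"dx":0,"dy":0,"dz":-0.01,"wx":0,"wy":0,"wz":0,"gripper":1},
    {"dx":0,"dy":0,"dz":-0.02,"wx":0,"wy":0,"wz":0,"gripper":1},
    {"dx":0,"dy":0,"dz":-0.02,"wx":0,"wy":0,"wz":0,"gripper":1},
    {"dx":0,"dy":0,"dz":-0.02,"wx":0,"wy":0,"wz":0,"gripper":1},
    {"dx":0,"dy":0,"dz":-0.015,"wx":0,"wy":0,"wz":0,"gripper":1},
    {"dx":0,"dy":0,"dz":-0.01,"wx":0,"wy":0,"wz":0,"gripper":1},
    {"dx":0,"dy":0,"dz":-0.005,"wx":0,"wy":0,"wz":0,"gripper":1},
    {"dx":0,"dy":0,"dz":0,"wx":0,"wy":0,"wz":0,"gripper":1}
  ]
}}

```text
time_s: 12.85
position: [559.5, -178.0, 132.2]
tcp_rot: [[0.271, 0.963, -0.002], [0.963, -0.271, 0.001], [-0.0, -0.002, -1.0]]
wrist_force: [0.6, 0.5, -1.2]
grip_width: 21.2
finger_force: 79.3
```

Request:
{"method": "arm_command", "body": {
  "rows": [
    {"dx":0,"dy":0,"dz":-0.007,"wx":0,"wy":0,"wz":0,"gripper":1},
    {"dx":0,"dy":0,"dz":-0.005,"wx":0,"wy":0,"wz":0,"gripper":1},
    {"dx":0,"dy":0,"dz":-0.0025,"wx":0,"wy":0,"wz":0,"gripper":1},
    {"dx":0,"dy":0,"dz":0,"wx":0,"wy":0,"wz":0,"gripper":1}
  ]
}}

```text
time_s: 13.35
position: [559.4, -177.9, 117.7]
tcp_rot: [[0.271, 0.963, -0.002], [0.963, -0.271, 0.001], [0.0, -0.002, -1.0]]
wrist_force: [0.6, -0.1, -0.5]
grip_width: 21.4
finger_force: 79.4
```

Request:
{"method": "arm_command", "body": {
  "rows": [
    {"dx":0,"dy":0,"dz":0,"wx":0,"wy":0,"wz":0,"gripper":0.6},
    {"dx":0,"dy":0,"dz":0,"wx":0,"wy":0,"wz":0,"gripper":0.3},
    {"dx":0,"dy":0,"dz":0,"wx":0,"wy":0,"wz":0,"gripper":0},
    {"dx":0,"dy":0,"dz":0,"wx":0,"wy":0,"wz":0,"gripper":0},
    {"dx":0,"dy":0,"dz":0,"wx":0,"wy":0,"wz":0,"gripper":0},
    {"dx":0,"dy":0,"dz":0.02,"wx":0,"wy":0,"wz":0,"gripper":0},
    {"dx":0,"dy":0,"dz":0.03,"wx":0,"wy":0,"wz":0,"gripper":0},
    {"dx":0,"dy":0,"dz":0.04,"wx":0,"wy":0,"wz":0,"gripper":0},
    {"dx":0,"dy":0,"dz":0.04,"wx":0,"wy":0,"wz":0,"gripper":0},
    {"dx":0,"dy":0,"dz":0.04,"wx":0,"wy":0,"wz":0,"gripper":0}
  ]
}}

```text
time_s: 14.6
position: [559.2, -177.8, 289.1]
tcp_rot: [[0.271, 0.963, -0.002], [0.963, -0.271, 0.001], [0.0, -0.002, -1.0]]
wrist_force: [-0.3, -0.0, -0.5]
grip_width: 85.1
finger_force: 0.0
```

```bash
python3 - <<'E'
from h import *
np.set_printoptions(precision=1,suppress=True)
s=arm.get_state();print(s["time_s"],s["position"],s["grip_width"])
C=np.array([481.4,-421.4]);ux=np.array([.259,-.966]);uy=np.array([.966,.259])
def blobs(name,z=17,st=None):
    g=arm.grab_frame(name);cv2.imwrite(f"pics/f_{name}.png",g)
    h=cv2.cvtColor(g,cv2.COLOR_BGR2HSV);m=cv2.inRange(h,(12,110,40),(32,255,255))
    n,l,a,c=cv2.connectedComponentsWithStats(m)
    for i in range(1,n):
        if a[i,4]<8:continue
        p=onz(name,c[i],z,st)[0][:2]-C;q=p@ux,p@uy
        if abs(q[0])<85 and abs(q[1])<105:print(name,c[i],a[i,4],np.array(q))
blobs("side");blobs("scene")
g=cv2.imread("pics/f_side.png")
# shaker nuts / tin check
print("tin ref")
E
```

```text
14.6 [ 559.2 -177.8  289.1] 85.13981456212521
side [360.4 146.2] 8 [ 57.6 -47.9]
side [361.3 157.2] 61 [ 11.6 -43.2]
side [322.4 163.5] 66 [-10.5  43. ]
side [342.8 165.4] 92 [-19.2   0.7]
scene [382.2 234. ] 96971 [-20.3  67.3]
scene [363.7 230.9] 61 [-56.3  54.8]
scene [362.7 243.7] 86 [-40.1  20.3]
scene [381.6 239.8] 31 [-13.6  51.1]
scene [367.5 255.4] 75 [-17.2  -2.8]
scene [333.2 266.7] 43 [-57.2 -63.7]
scene [368.2 270. ] 80 [  1.3 -35.5]
tin ref
```

```bash
python3 - <<'E'
from h import *
np.set_printoptions(precision=1,suppress=True)
def tri(u,v):
    a,d=ray("side",[u]);b,e=ray("scene",[v]);d=d[0]/np.linalg.norm(d);e=e[0]/np.linalg.norm(e)
    t=np.linalg.lstsq(np.c_[d,-e],b-a,rcond=None)[0];p=a+d*t[0];q=b+e*t[1];return (p+q)/2,np.linalg.norm(p-q)
print(tri((361.3,157.2),(368.2,270)),tri((342.8,165.4),(367.5,255.4)),tri((322.4,163.5),(381.6,239.8)))
a=cv2.imread("pics/side.png");b=cv2.imread("pics/f_side.png")
for n,(y0,y1,x0,x1) in dict(tin=(195,245,365,430),post=(190,225,265,292)).items():
    t=a[y0:y1,x0:x1];r=cv2.matchTemplate(b[y0-15:y1+15,x0-15:x1+15],t,cv2.TM_CCOEFF_NORMED);_,v,_,l=cv2.minMaxLoc(r);print(n,v,l[0]-15,l[1]-15)
h=cv2.cvtColor(b,cv2.COLOR_BGR2HSV);m=cv2.inRange(h,(108,130,40),(125,255,255))[190:265,235:330];print("blue bbox",cv2.boundingRect(m))
E
```

```text
(array([ 442.5, -435.2,   22.7]), np.float64(1.1709653390582477)) (array([ 476.6, -404.4,   15.2]), np.float64(1.6869625769830703)) (array([ 521.4, -397.4,   20.4]), np.float64(4.37264779059563))
tin 0.5241127610206604 0 1
post 0.8228631019592285 -1 1
blue bbox (7, 15, 78, 54)
```

```bash
python3 -c "
from cell import arm
print(arm.finish_job())"
```

```text
the job is handed in; nothing more can be done
None
```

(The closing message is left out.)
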